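# Set and start the eye-drop timer

## Task

The drops are in: wind the free-standing timer's knob clockwise right up to its end stop, then turn it back until the white pointer stands at the green mark, and then push the orange start key fully in and let it spring back. The timer is light and its feet are slippery, so press the knob down while you turn it, so that the case neither swings round nor slides more than a centimetre; press firmly but, for the glass plate under it, never with more than 25 N. Let go of the timer where it stands and leave everything else on the table alone.

Things in the scene. Friction and masses are not known exactly. Their poses are not given: they have to be found in the camera images.
- timer: Loose timer, 0.34 to 0.53 kg: a white and grey box 156 (its x) x 124 (y) x 55 mm high on four hard slippery feet. Origin: centre of its underside, z up; start key on its -x side, green mark on its +x side. The knob's upright axis is 15 mm to +x of the origin. Turned unpressed, the whole case turns with the knob; a downward press of 6 N, up to 12 N when light and slippery, holds it still.
- dial (a joint): Turn of the black knob relative to the case, rad, growing clockwise seen from above. 0: white pointer at the green mark, along the timer's +x. Hard end stop at 0.75 (red tick), other end -0.9; starts between -0.7 and -0.35. Bar and pointer lie at the timer's yaw minus this value. Stiff (about 0.32 N m), stays where left. Forced on at the stop, it swings the case round.
- dial_grip (a point): Centre of the knob's grip bar, on its axis, 92 mm above the table; x axis along the pointer. Bar: black, 54 long, 16 thick, 76 to 108 mm above the table, white line on half its top. It stands on a skirt of 62 mm diameter that turns with it, upper face 76 mm above the table. A stiff spring lets the knob down a little when pressed, at most 4 mm; it turns alike pressed or not.
- key_top (a point): Centre of the top of the orange start key: a round push key of 19 mm diameter, 56 mm to -x of the timer's origin, its top 70 mm above the table and 9 mm above the case. Pressed straight down from above.
- start_key (a joint): Travel of the start key, m: 0 out, 0.005 fully in (about 5 N); it springs back when let go.
- timer_far (a point): Point on the timer's case, middle of its +x (green mark) side, 30 mm up, 78 mm from the origin.
- timer_near (a point): Point on the timer's case, middle of its -x (start key) side, 30 mm up, 78 mm from the origin.
- glass: Fixed clear glass plate on which the timer stands, 190 (its x) x 170 (y) x 6 mm; origin at the centre of its underside, on the table.
- drops_a: Bystander: white eye-drop bottle with red cap, 28 mm diameter, 62 mm high, standing 125 to 160 mm from the middle of the glass plate; origin at the centre of its underside.
- drops_b: Bystander: white eye-drop bottle with blue cap, the same size, standing as near on the other side; origin at the centre of its underside.
- dish: Bystander: steel bowl, 100 mm diameter, 35 mm high; origin at the centre of its underside.
- occluder: Bystander: flat black eye occluder (paddle), 185 mm long along its x, 60 mm wide, 6 mm high; origin near its middle.
- penlight: Bystander: pen torch lying along its x, 130 mm long, 17 mm thick; origin at its middle on the table.
- swabs: Bystander: blue carton, 110 x 80 x 50 mm high; origin at the centre of its underside.
- sanitiser: Bystander: clear bottle, 56 mm diameter, 140 mm high; origin at the centre of its underside.
Things that resemble listed ones, but are neither listed nor needed, are in the scene too. What is shaped like the timer but blue or purple is not meant.

How it is judged:
On the way, in this order (a step that is already met when the one before it is completed fails the run):
1. the knob has been wound clockwise to its end stop (value of joint dial above 0.69 rad), for 0.1 s.
2. the knob has been turned back to the green mark (value of joint dial between -0.1 and 0.1 rad), for 0.2 s.
3. the start key has been pushed fully in (all of step 2 and value of joint start_key above 0.004 m), for 0.05 s.
At the end, for the whole second after the job is handed in: The pointer stands within 0.1 rad of the green mark, the start key is out again, and the timer stands upright and still within 15 mm, at both its ends, of where and as it stood (all of step 2 and value of joint start_key below 0.001 m and distance of each of timer_far, timer_near from where it was at the start of the episode below 0.015 m and angle between timer's own z axis and vertical below 0.05 rad and linear speed of timer below 0.01 m/s and angular speed of timer below 0.05 rad/s); the robot touches nothing.
It fails at once if the timer's case swings round or slides: either end of it more than 15 mm from its start (distance of any of timer_far, timer_near from where it was at the start of the episode above 0.015 m).
It fails at once if the timer is pressed onto its glass plate with more than 32 N, its own weight included (contact force between timer and glass above 32 N).
It fails at once if a bystander is moved by more than 20 mm (distance of any of drops_a, drops_b, dish, occluder, penlight, swabs, sanitiser from where it was at the start of the episode above 0.02 m).
It also fails if it takes over 69 s, if anything falls off the work surface, if the arm or the gripper's body presses on something with over 40 N, if the wrist force passes 120 N, or if a joint passes its speed limit or range.

## Robot

A 6-joint arm with a two-finger parallel gripper is mounted at the origin on the work surface. World frame = base frame: x ahead of the robot, y to its left, z up, the work surface at z = 0. Lengths are in m, angles in rad, forces in N, time in s.
With the tool pointing down it reaches from about 0.375 to 0.9 m from the base axis. Payload 3.1 kg.
Tool frame: the origin (TCP) lies on the centre line of the jaws, within the pads' length; the fingertips stand 11 mm ahead of it and the grasp point (between the pads) lies 8 mm behind it; x points along the fingers, y is the direction in which the jaws open and shut, and the axes are right-handed (so a half turn about x gives the same grasp; the last joint's range is limited). The gripper opens to 87 mm and grips with 3 to 60 N. Pads are 19 mm wide; open, the fingers measure 117 mm over their backs; the gripper's body (75 mm by 190 mm) begins 51 mm behind the grasp point.
Start: joints at [-1.381, 0.527, 1.433, -0, 1.181, -0.178], TCP at [0.225, -0.583, 0.234] pointing down, gripper open.
Joint ranges: [-3.08, 3.08], [-0.75, 2.2], [0.22, 2.44], [-1.43, 4.57], [0, 2.65], [-2.85, 2.85]. Speed limits (rad/s): [2.79, 2.79, 3.14, 3.14, 3.14, 3.14].

## Interface

Orientations are given as a unit quaternion [x, y, z, w].
In Python, from rig import robot, camera, camera_info gives the robot as it stands.
- The arm moves only by the shell command python3 -m inch 'ROWS' [FORCE]. ROWS is JSON, a list that holds one entry, the list of rows, each a list of 5 numbers: the shift along the tool's x, y, z in cm, then the turn about the tool's x in rad, then the opening, from 0 (shut) to 1 (fully open). A call has 1 to 8 rows; each row shifts and turns the pose as measured when the row begins, along the tool's axes as they then stand; what a row does not reach is not made up. A row lasts 1/12 s, in which the tool goes at most 41.7 mm and 7.16 degrees, less where a joint would pass 70% of its speed; a pose out of reach is approached as far as the arm can. A call with a gripper value outside its range is refused whole. The fingers move at their own pace and stop on an object; FORCE is the grip in N (left out, the last holds). Time passes only in rows, so rows that do not move let the fingers close. It gives the time, the measured TCP pose, the force and the opening at its end, in the units of the state.
- robot.get_obs(): the state, without advancing time (a new reading comes with each control period).
- camera(name): name is "scene" or "top" or "wrist"; returns the picture (400x640x3 uint8, red, green, blue); there is no depth.
- camera_info(name): a dict with "camera_matrix" (3x3 intrinsics, pixels), "rvec" (rotation vector, rad) and "tvec" (3), from world to camera coordinates, as OpenCV has them. Camera axes: x right, y down, z forward; pixel columns grow to the right and rows downward; lengths in m; the calibration is good to about 2 mm. A picture is of the moment at which its call begins: read the wrist's pose just before it. camera_info takes no time and is no camera call; for the wrist camera it gives the pose at the moment of the call.
- robot.hand_in(): hands the job in, once; it reports no verdict.
The state is a dict: "time": time; "q": joint angles; "joint_velocities": joint speeds; "joint_torque": joint torques, N m; "position": TCP position; "tool_rot": TCP orientation; "ft_force": force on the tool from outside, world axes, zero at the start; "moment": the same for the moment, N m; "grip_width": finger opening in m.
Only numpy, scipy, OpenCV 4.12 (cv2) and the standard library are available. Lean on these libraries where they do the work, as an engineer would, in place of code of your own. Each camera call takes 0.05 s, during which the arm holds its last target. There are 200 camera calls.

## Working session

There is one attempt and no reset: what is moved stays moved. The work goes in short steps, Python scripts to look and compute and a shell command to move; the robot and the scene stay as the last step left them, time stands still between calls to the robot, and variables do not carry over. Pictures are saved under pics/ and viewed, about 8 in all and at most 12, crops included, and the job is handed in when it is done.

```bash
ls; mkdir -p pics; cat > h.py <<'E'
import numpy as np, cv2
from rig import robot, camera, camera_info
from scipy.spatial.transform import Rotation as R
def ray(info,uv,z):
    K=np.array(info["camera_matrix"]);Rm=cv2.Rodrigues(np.array(info["rvec"],float))[0];t=np.array(info["tvec"],float).ravel()
    p=cv2.undistortPoints(np.array([[uv]],float),K,None).ravel()
    d=Rm.T@np.array([p[0],p[1],1]);c=-Rm.T@t
    return c+d*(z-c[2])/d[2]
def proj(info,P):
    return cv2.projectPoints(np.array([P],float),np.array(info["rvec"],float),np.array(info["tvec"],float),np.array(info["camera_matrix"]),None)[0].ravel()
def save(n,im,crop=None,s=1):
    if crop: im=im[crop[1]:crop[3],crop[0]:crop[2]]
    cv2.imwrite(n,cv2.resize(im[:,:,::-1],None,fx=s,fy=s,interpolation=cv2.INTER_CUBIC))
E
python3 - <<'E'
from h import *
a=camera("top");np.save("top.npy",a);save("pics/top.png",a)
o=robot.get_obs();print(o)
i=camera_info("top");print(i)
E
```

```text
pics
{'time': 0.05, 'q': array([-1.38150507e+00,  5.28458940e-01,  1.43387646e+00, -1.96361588e-05,
        1.18137232e+00, -1.78500354e-01]), 'joint_velocities': array([ 5.30858143e-05,  4.25068022e-04, -1.66015871e-03,  1.06414534e-03,
       -1.54472662e-03, -1.23858873e-03]), 'joint_torque': array([ 8.37202497e-04, -4.41367650e+01, -1.77340919e+01,  6.35688007e-02,
        5.34305291e-02, -4.74165449e-05]), 'position': array([ 0.22461253, -0.58250506,  0.23258425]), 'tool_rot': array([-0.69517276, -0.13005257,  0.69519367, -0.12855708]), 'ft_force': array([ 0.0147707 , -0.51573288,  0.93151677]), 'moment': array([-0.00145333, -0.00604429, -0.00753125]), 'grip_width': 0.08695776162795685}
{'camera_matrix': array([[374.91200753,   0.        , 320.28585294],
       [  0.        , 374.91200753, 193.40792539],
       [  0.        ,   0.        ,   1.        ]]), 'rvec': array([ 2.12111607, -2.17048936,  0.12070971]), 'tvec': array([-0.00773958,  0.50889477,  1.13582574])}
```

View pics/top.png

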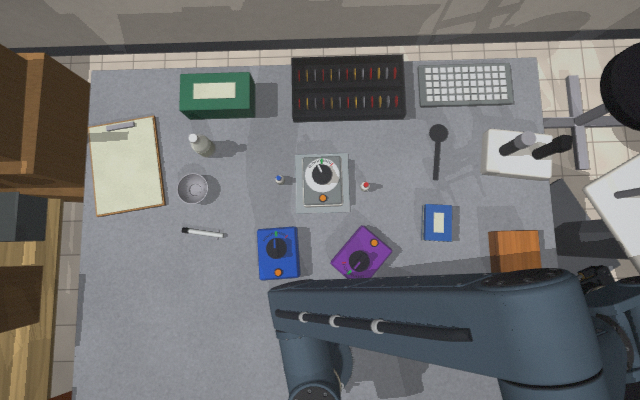

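Three timer-shaped things are visible: blue (278,253), purple (361,255) and white/grey (322,180), which stands on glass between the red- and blue-capped bottles. Only the white/grey one fits; I'll confirm it in a crop and measure it.

```bash
python3 - <<'E'
from h import *
a=np.load("top.npy");i=camera_info("top")
save("pics/crop.png",a,(270,140,380,220),7)
c=a[140:220,285:360]
hsv=cv2.cvtColor(a,cv2.COLOR_RGB2HSV)
def comp(m,z,name,box=(285,140,358,220)):
    m=m.astype(np.uint8);k=np.zeros_like(m);k[box[1]:box[3],box[0]:box[2]]=1;m*=k
    n,l,s,ce=cv2.connectedComponentsWithStats(m)
    for j in range(1,n):
        if s[j,4]>4: print(name,s[j],ce[j].round(1),ray(i,ce[j],z).round(4))
H,S,V=hsv[...,0],hsv[...,1],hsv[...,2]
comp((H>8)&(H<22)&(S>150),.070,"key")
comp((H>40)&(H<85)&(S>70),.061,"green")
comp((V<60),.092,"black")
comp(((H<6)|(H>174))&(S>120),.062,"redcap",(358,170,380,200))
comp((H>100)&(H<130)&(S>120),.062,"bluecap",(268,170,290,200))
print(proj(i,[0,0,0]))
E
```

```text
key [320 195   6   6  31] [322.4 197.5] [ 0.491  -0.0262  0.07  ]
green [320 159   3   5  10] [321.3 160.7] [ 0.6063 -0.0252  0.061 ]
redcap [364 182   5   5  16] [365.7 184.1] [ 0.5299 -0.1586  0.062 ]
bluecap [276 176   5   4  15] [278.1 177.5] [0.5572 0.1081 0.062 ]
[317.73118056 361.38330487]
```

View pics/crop.png

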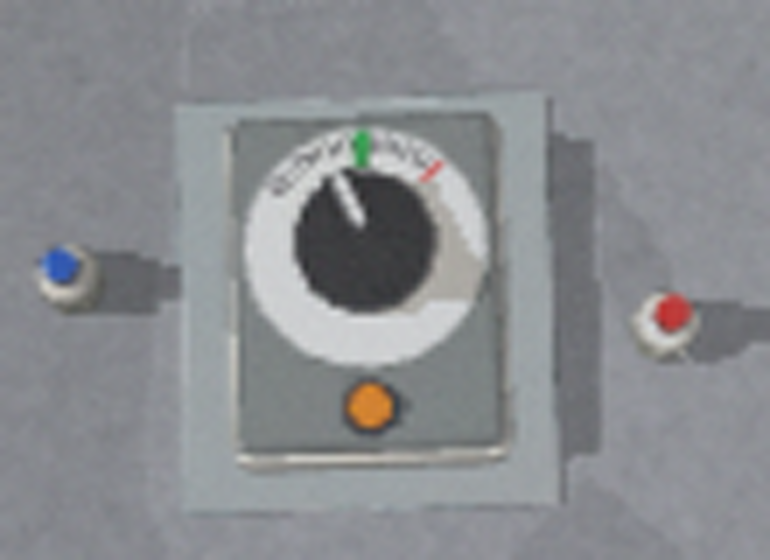

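The crop confirms it: white/grey case, green mark up at (321,161), red tick to its right, orange key at (322,197), pointer about 27° left of green. Next I'll work out the move to above the knob.

```bash
cat >> h.py <<'E'
def plan(P,jaw=None):
    """print shift (cm) in tool axes and turn about tool x so tool y lies along world angle jaw"""
    o=robot.get_obs();M=R.from_quat(o["tool_rot"]).as_matrix();p=o["position"]
    print("t",round(o["time"],2),"p",p.round(4),"x",M[:,0].round(3),"jaw",round(np.arctan2(M[1,1],M[0,1]),3),"q6",o["q"][5].round(2),"F",o["ft_force"].round(1),"M",o["moment"].round(2),"w",round(o["grip_width"],4))
    print("shift cm",(M.T@(np.array(P)-p)*100).round(2))
    if jaw is not None:
        d=-(jaw-np.arctan2(M[1,1],M[0,1])); d=(d+np.pi/2)%np.pi-np.pi/2
        print("turn",round(d,3))
E
python3 -c "
from h import *
plan([.545,-.026,.234],np.pi/2+.45)"
```

```text
t 0.05 p [ 0.2246 -0.5825  0.2326] x [-0.     0.002 -1.   ] jaw -1.203 q6 -0.18 F [ 0.  -0.5  0.9] M [-0.   -0.01 -0.01] w 0.087
shift cm [-4.000e-02 -4.041e+01 -4.991e+01]
turn -0.082
```

```bash
python3 -m inch '[[[0,-2.5,-3.1,0,1],[0,-2.5,-3.1,0,1],[0,-2.5,-3.1,0,1],[0,-2.5,-3.1,0,1],[0,-2.5,-3.1,0,1],[0,-2.5,-3.1,0,1],[0,-2.5,-3.1,0,1],[0,-2.5,-3.1,0,1]]]'
python3 -c "
from h import *
plan([.545,-.026,.234],np.pi/2+.45)"
```

```text
time: 0.72
position: [0.3846, -0.304, 0.2269]
tool_rot: [-0.695, -0.125, 0.698, -0.123]
ft_force: [1.1, -0.7, 0.9]
grip_width: 0.0869
t 0.72 p [ 0.3846 -0.304   0.2269] x [-0.004  0.002 -1.   ] jaw -1.219 q6 0.32 F [ 1.1 -0.7  0.9] M [-0.06 -0.05 -0.01] w 0.0869
shift cm [ -0.71 -20.57 -24.63]
turn -0.098
```

```bash
python3 -m inch '[[[-0.2,-2.7,-3.2,-0.02,1],[-0.2,-2.7,-3.2,-0.02,1],[-0.2,-2.7,-3.2,-0.02,1],[-0.2,-2.7,-3.2,-0.02,1],[-0.2,-2.7,-3.2,-0.02,1],[-0.2,-2.7,-3.2,0,1],[-0.2,-2.7,-3.2,0,1],[-0.2,-2,-2.5,0,1]]]'
python3 -m inch '[[[0,0,0,0,1],[0,0,0,0,1]]]'
python3 - <<'E'
from h import *
plan([.545,-.026,.234],np.pi/2+.45)
i=camera_info("wrist");a=camera("wrist")
import pickle;pickle.dump((i,a),open("w1.pkl","wb"))
save("pics/w1.png",a)
for P in ([.562,-.026,.092],[.491,-.026,.07],[.606,-.025,.061]): print(proj(i,P).round(0))
E
```

```text
time: 1.38
position: [0.5236, -0.0091, 0.2401]
tool_rot: [-0.686, -0.163, 0.692, -0.157]
ft_force: [0.5, -0.5, -0.4]
grip_width: 0.0869
time: 1.55
position: [0.5252, -0.0025, 0.2396]
tool_rot: [-0.685, -0.167, 0.691, -0.159]
ft_force: [-0.3, -0.4, 0.8]
grip_width: 0.0871
t 1.55 p [ 0.5252 -0.0025  0.2396] x [-0.01   0.009 -1.   ] jaw -1.105 q6 0.88 F [-0.3 -0.4  0.8] M [-0.02  0.03 -0.03] w 0.0871
shift cm [ 0.52  3.   -0.72]
turn 0.016
[353. 170.]
[320. 224.]
[370. 127.]
```

View pics/w1.png

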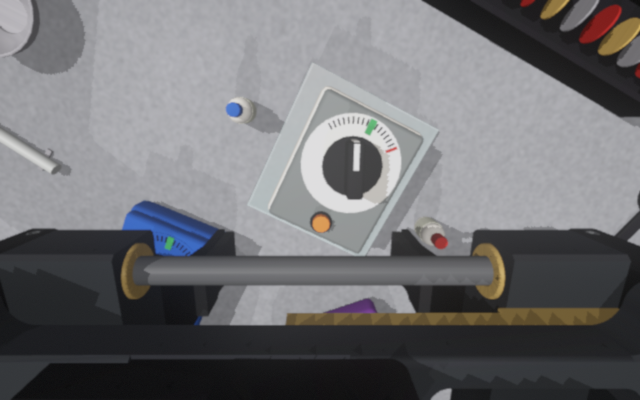

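The wrist view shows the knob at about (355,168), key at (320,223), green mark at (371,127), and the white pointer straight up in the picture. I'll measure these.

```bash
cat >> h.py <<'E'
def measure(i,a,z0=0.0):
    from math import atan2
    hsv=cv2.cvtColor(a,cv2.COLOR_RGB2HSV);H,S,V=hsv[...,0].astype(int),hsv[...,1],hsv[...,2]
    def near(m,P,r):
        u=proj(i,P);k=np.zeros(m.shape,np.uint8);cv2.circle(k,tuple(int(v) for v in u),r,1,-1)
        n,l,s,c=cv2.connectedComponentsWithStats((m&(k>0)).astype(np.uint8))
        if n<2: return None
        j=1+np.argmax(s[1:,4]);return c[j],s[j],l==j
    key=near((H>8)&(H<22)&(S>150),[.491,-.026,.07],25)
    gr=near((H>40)&(H<85)&(S>90),[.606,-.025,.061],20)
    kp=gp=None
    if key: kp=ray(i,key[0],.070);print("key",key[0].round(1),key[1][4],kp.round(4))
    if gr: gp=ray(i,gr[0],.061);print("green",gr[0].round(1),gr[1][4],gp.round(4))
    if key and gr:
        d=gp-kp;yaw=atan2(d[1],d[0]);k=kp[:2]+.071*np.array([np.cos(yaw),np.sin(yaw)]);print("yaw",round(yaw,4),"knob",k.round(4),"far/near",(kp[:2]+.134*d[:2]/np.hypot(*d[:2])).round(4))
        blk=near(V<75,[k[0],k[1],.08],32)
        if blk: print("black",blk[0].round(1),blk[1],ray(i,blk[0],.078).round(4))
        w=near((V>150)&(S<60),[k[0]+0.0,k[1],.108],int(np.hypot(*(proj(i,[k[0],k[1],.108])-proj(i,[k[0]+.025,k[1],.108])))))
        if w:
            ys,xs=np.nonzero(w[2]);l=cv2.fitLine(np.c_[xs,ys].astype(np.float32),cv2.DIST_L2,0,.01,.01).ravel()
            A=ray(i,w[0],.108);B=ray(i,w[0]+10*l[:2],.108);e=(B-A)
            if e@(A-np.r_[k,.108])<0:e=-e
            b=atan2(e[1],e[0]);print("line",w[0].round(1),w[1][4],A.round(4),"bar",round(b,3),"dial",round(yaw-b,3))
E
python3 - <<'E'
from h import *
import pickle
i,a=pickle.load(open("w1.pkl","rb"));measure(i,a)
E
```

```text
key [320.8 223.5] 187 [ 0.4925 -0.0266  0.07  ]
green [370.7 126.2] 74 [ 0.6069 -0.0259  0.061 ]
yaw 0.0062 knob [ 0.5635 -0.0261] far/near [ 0.6265 -0.0257]
black [359.4 171.4] [ 331  139   50   59 1481] [ 0.5621 -0.0347  0.078 ]
line [356.2 157.2] 173 [ 0.5748 -0.0199  0.108 ] bar 0.469 dial -0.463
```

```bash
python3 -c "
from h import *
plan([.5635,-.0261,.130],np.pi/2+.469)"
```

```text
t 1.6 p [ 0.5251 -0.0027  0.2396] x [-0.01  0.01 -1.  ] jaw -1.106 q6 0.88 F [ 0.4 -0.1 -0.5] M [-0.   -0.05  0.01] w 0.0868
shift cm [10.9   3.96 -2.44]
turn -0.004
```

```bash
python3 -m inch '[[[0,1.5,-1,0,0.6],[0,1.5,-1,0,0.6],[1,0.8,-0.4,0,0.6],[2,0,0,0,0.6],[2.5,0,0,0,0.6],[2.5,0,0,0,0.6],[2.0,0,0,0,0.6],[0,0,0,0,0.6]]]'
python3 -c "
from h import *
plan([.5635,-.0261,.092],np.pi/2+.469)"
```

```text
time: 2.27
position: [0.5587, -0.0364, 0.1319]
tool_rot: [-0.685, -0.162, 0.694, -0.154]
ft_force: [-1.9, 1.2, -0.5]
grip_width: 0.0533
t 2.27 p [ 0.5587 -0.0364  0.1319] x [-0.015  0.008 -1.   ] jaw -1.12 q6 0.85 F [-1.9  1.2 -0.5] M [ 0.    0.05 -0.  ] w 0.0533
shift cm [ 3.99 -0.66 -0.92]
turn -0.018
```

```bash
python3 -m inch '[[[0,-0.7,-0.9,-0.02,0.6],[0,0,0,0,0.6],[0,0,0,0,0.6]]]'
python3 -c "
from h import *
plan([.5635,-.0261,.090],np.pi/2+.469)"
```

```text
time: 2.52
position: [0.5623, -0.0279, 0.131]
tool_rot: [-0.682, -0.169, 0.693, -0.159]
ft_force: [1.4, 0.3, 0.0]
grip_width: 0.0524
t 2.52 p [ 0.5623 -0.0279  0.131 ] x [-0.019  0.009 -1.   ] jaw -1.102 q6 0.85 F [1.4 0.3 0. ] M [-0.   -0.02 -0.03] w 0.0524
shift cm [ 4.1  -0.04 -0.24]
turn -0.001
```

```bash
python3 -m inch '[[[1,0,-0.1,0,0.6],[1,0,-0.1,0,0.6],[1,0,0,0,0.6],[0.7,0,0,0,0.6],[0,0,0,0,0.6],[0,0,0,0,0.6]]]'
python3 -c "
from h import *
plan([.5635,-.0261,.089],np.pi/2+.469)"
```

```text
time: 3.02
position: [0.5662, -0.0267, 0.0938]
tool_rot: [-0.684, -0.168, 0.691, -0.161]
ft_force: [-0.6, 0.0, -0.6]
grip_width: 0.0522
t 3.02 p [ 0.5662 -0.0267  0.0938] x [-0.011  0.007 -1.   ] jaw -1.101 q6 0.85 F [-0.6  0.  -0.6] M [ 0.01 -0.04  0.01] w 0.0522
shift cm [ 0.49 -0.17  0.21]
turn 0.001
```

```bash
python3 -m inch '[[[0.1,-0.15,0.2,0,0.6],[0.2,0,0,0,0.45],[0,0,0,0,0.3],[0,0,0,0,0.2],[0,0,0,0,0.1],[0,0,0,0,0],[0,0,0,0,0],[0,0,0,0,0]]]' 5
python3 -c "
from h import *
plan([.5635,-.0261,.087],np.pi/2+.469)"
```

```text
time: 3.68
position: [0.5639, -0.0262, 0.0914]
tool_rot: [-0.685, -0.168, 0.69, -0.161]
ft_force: [0.3, 0.6, -0.8]
grip_width: 0.0167
t 3.68 p [ 0.5639 -0.0262  0.0914] x [-0.01   0.007 -1.   ] jaw -1.101 q6 0.85 F [ 0.3  0.6 -0.8] M [ 0.04  0.07 -0.1 ] w 0.0167
shift cm [ 0.44 -0.02  0.02]
turn 0.001
```

```bash
python3 -m inch '[[[0.2,0,0,0,0],[0.2,0,0,0,0]]]' 3
python3 -m inch '[[[0.15,0,0,0,0]]]' 3
python3 -m inch '[[[0.15,0,0,0,0]]]' 3
```

```text
time: 3.85
position: [0.5641, -0.026, 0.0882]
tool_rot: [-0.685, -0.168, 0.69, -0.161]
ft_force: [-0.8, 0.4, 3.7]
grip_width: 0.0163
time: 3.93
position: [0.5642, -0.026, 0.087]
tool_rot: [-0.685, -0.168, 0.69, -0.161]
ft_force: [-0.9, 0.1, 3.9]
grip_width: 0.0162
time: 4.02
position: [0.5643, -0.026, 0.086]
tool_rot: [-0.686, -0.168, 0.69, -0.161]
ft_force: [-2.5, 0.6, 12.7]
grip_width: 0.0162
```

```bash
python3 -m inch '[[[0.05,0,0,0,0]]]' 55
python3 -m inch '[[[0.03,0,0,0,0],[0.03,0,0,0,0]]]'
```

```text
time: 4.1
position: [0.5643, -0.026, 0.0863]
tool_rot: [-0.686, -0.167, 0.69, -0.161]
ft_force: [-2.5, 1.2, 9.5]
grip_width: 0.0157
time: 4.27
position: [0.5643, -0.0261, 0.087]
tool_rot: [-0.686, -0.167, 0.69, -0.161]
ft_force: [-0.4, -1.0, 4.3]
grip_width: 0.0154
```

```bash
python3 -m inch '[[[0.12,0,0,0,0]]]'
python3 -m inch '[[[0.1,0,0,0,0]]]'
python3 -m inch '[[[0.1,0,0,0,0]]]'
python3 -m inch '[[[0.1,0,0,0,0]]]'
```

```text
time: 4.35
position: [0.5643, -0.026, 0.0863]
tool_rot: [-0.686, -0.167, 0.69, -0.161]
ft_force: [-1.6, 0.3, 8.7]
grip_width: 0.0153
time: 4.43
position: [0.5643, -0.026, 0.0862]
tool_rot: [-0.686, -0.167, 0.69, -0.161]
ft_force: [-2.2, 1.2, 11.5]
grip_width: 0.0156
time: 4.52
position: [0.5643, -0.026, 0.0861]
tool_rot: [-0.686, -0.167, 0.69, -0.161]
ft_force: [-2.4, 0.8, 12.0]
grip_width: 0.0156
time: 4.6
position: [0.5643, -0.026, 0.0862]
tool_rot: [-0.686, -0.167, 0.689, -0.161]
ft_force: [-2.6, -0.0, 10.7]
grip_width: 0.0159
```

```bash
python3 -m inch '[[[0.15,0,0,0,0],[0.15,0,0,0.06,0]]]'
python3 -m inch '[[[0.15,0,0,0.08,0],[0.15,0,0,0.08,0]]]'
python3 -c "
from h import *
plan([.5641,-.0260,.086],np.pi/2+.469-1.213)"
```

```text
time: 4.77
position: [0.5644, -0.0261, 0.0858]
tool_rot: [-0.691, -0.146, 0.694, -0.141]
ft_force: [-3.4, 0.6, 15.2]
grip_width: 0.0154
time: 4.93
position: [0.5645, -0.0263, 0.0859]
tool_rot: [-0.7, -0.088, 0.703, -0.086]
ft_force: [-3.7, 1.5, 13.0]
grip_width: 0.0158
t 4.93 p [ 0.5645 -0.0263  0.0859] x [-0.005  0.003 -1.   ] jaw -1.324 q6 1.08 F [-3.7  1.5 13. ] M [0.12 0.61 0.29] w 0.0158
shift cm [-0.01 -0.04  0.03]
turn 0.99
```

```bash
python3 -m inch '[[[0.16,0,0,0.09,0],[0.16,0,0,0.09,0],[0.16,0,0,0.09,0]]]'
python3 - <<'E'
from h import *
plan([.5641,-.0260,.086],np.pi/2+.469-1.213)
i=camera_info("wrist");a=camera("wrist");save("pics/w2.png",a)
measure(i,a)
E
```

```text
time: 5.18
position: [0.5645, -0.0268, 0.0859]
tool_rot: [-0.706, 0.01, 0.708, 0.011]
ft_force: [-3.0, 0.8, 14.2]
grip_width: 0.0159
t 5.18 p [ 0.5645 -0.0268  0.0859] x [-0.003  0.    -1.   ] jaw -1.601 q6 1.36 F [-3.   0.8 14.2] M [0.13 0.67 0.37] w 0.0159
shift cm [-0.01 -0.08  0.04]
turn 0.714
green [309.7 170.1] 248 [ 0.6066 -0.026   0.061 ]
```

View pics/w2.png

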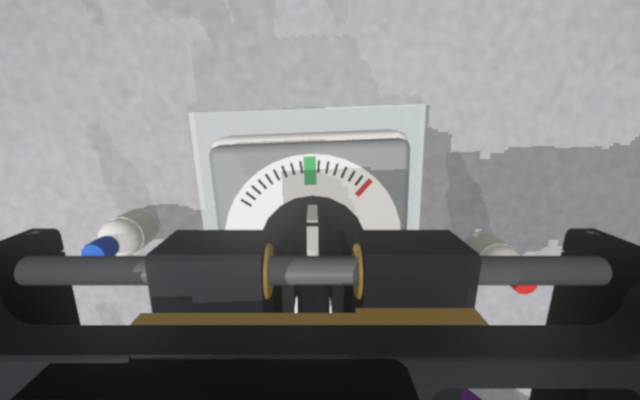

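The case hasn't moved (green mark still at (0.6066,-0.026)), and the pointer at (312,215) is nearly in line with the green mark at (310,170). I'll keep winding.

```bash
python3 -m inch '[[[0.16,-0.02,0,0.09,0],[0.16,-0.02,0,0.09,0],[0.16,-0.02,0,0.09,0],[0.16,-0.02,0,0.09,0]]]'
python3 - <<'E'
from h import *
plan([.5641,-.0260,.086],np.pi/2+.469-1.213)
E
```

```text
time: 5.57
position: [0.5643, -0.0274, 0.0859]
tool_rot: [-0.693, 0.142, 0.694, 0.138]
ft_force: [-4.0, 0.2, 14.3]
grip_width: 0.0157
t 5.57 p [ 0.5643 -0.0274  0.0859] x [-0.002 -0.005 -1.   ] jaw -1.97 q6 1.73 F [-4.   0.2 14.3] M [0.1  0.77 0.33] w 0.0157
shift cm [-0.02 -0.12  0.08]
turn 0.345
```

```bash
python3 -m inch '[[[0.16,-0.06,0.03,0.09,0],[0.16,-0.06,0.03,0.09,0],[0.16,-0.06,0.03,0.07,0]]]'
python3 - <<'E'
from h import *
plan([.5641,-.0260,.086],np.pi/2+.469-1.213)
i=camera_info("wrist");a=camera("wrist");measure(i,a)
E
```

```text
time: 5.82
position: [0.5641, -0.0277, 0.0859]
tool_rot: [0.67, -0.231, -0.669, -0.223]
ft_force: [-3.9, -1.1, 13.8]
grip_width: 0.0159
t 5.82 p [ 0.5641 -0.0277  0.0859] x [-0.002 -0.011 -1.   ] jaw -2.226 q6 2.0 F [-3.9 -1.1 13.8] M [0.02 0.77 0.34] w 0.0159
shift cm [-0.01 -0.13  0.1 ]
turn 0.089
green [265.8 186.4] 262 [ 0.6066 -0.0256  0.061 ]
```

```bash
python3 -m inch '[[[0.16,-0.06,0.03,0.05,0],[0.16,-0.06,0.03,0.04,0]]]'
python3 - <<'E'
from h import *
plan([.5641,-.0260,.086],np.pi/2+.469-1.213)
E
```

```text
time: 6.03
position: [0.564, -0.0277, 0.0859]
tool_rot: [0.66, -0.263, -0.657, -0.253]
ft_force: [-3.7, -2.2, 14.0]
grip_width: 0.0155
t 6.03 p [ 0.564  -0.0277  0.0859] x [-0.002 -0.014 -1.   ] jaw -2.317 q6 2.09 F [-3.7 -2.2 14. ] M [0.1  0.76 0.33] w 0.0155
shift cm [-0.02 -0.13  0.11]
turn -0.002
```

```bash
python3 -m inch '[[[0.17,-0.04,0.02,0.04,0],[0.17,-0.04,0.02,0.03,0]]]'
python3 - <<'E'
from h import *
plan([.5641,-.0260,.086],np.pi/2+.469-1.213)
i=camera_info("wrist");a=camera("wrist");save("pics/w3.png",a)
measure(i,a)
E
```

```text
time: 6.2
position: [0.565, -0.0282, 0.0859]
tool_rot: [0.652, -0.286, -0.647, -0.274]
ft_force: [-2.1, -0.8, 14.5]
grip_width: 0.0156
t 6.2 p [ 0.565  -0.0282  0.0859] x [ 0.    -0.018 -1.   ] jaw -2.385 q6 2.16 F [-2.1 -0.8 14.5] M [0.31 0.5  0.51] w 0.0156
shift cm [-0.02 -0.08  0.22]
turn -0.07
green [259.7 191.8] 259 [ 0.6079 -0.028   0.061 ]
```

View pics/w3.png

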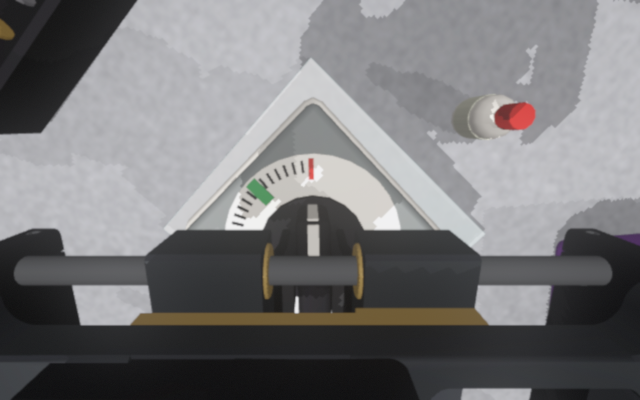

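Moment rose to 0.51 N m and the pointer (312,230) stands at the red tick (311,168): the stop is reached, and the green mark has shifted only about 2.7 mm. Now turning back.

```bash
python3 -m inch '[[[0.16,0,0,-0.05,0],[0.16,0,0,-0.09,0],[0.16,0,0,-0.09,0],[0.16,0,0,-0.09,0]]]'
python3 - <<'E'
from h import *
plan([.565,-.0275,.086],-1.63)
i=camera_info("wrist");a=camera("wrist");measure(i,a)
E
```

```text
time: 6.58
position: [0.5655, -0.0278, 0.0859]
tool_rot: [0.688, -0.176, -0.684, -0.166]
ft_force: [-2.8, 1.3, 14.4]
grip_width: 0.0154
t 6.58 p [ 0.5655 -0.0278  0.0859] x [ 0.003 -0.016 -1.   ] jaw -2.06 q6 1.84 F [-2.8  1.3 14.4] M [ 0.53  0.64 -0.32] w 0.0154
shift cm [-0.01 -0.    0.06]
turn -0.43
green [279.5 177.6] 260 [ 0.6079 -0.0284  0.061 ]
```

```bash
python3 -m inch '[[[0.16,0,0,-0.09,0],[0.16,0,0,-0.09,0],[0.16,0,0,-0.09,0],[0.16,0,0,-0.09,0]]]'
python3 - <<'E'
from h import *
plan([.565,-.0275,.086],-1.63)
i=camera_info("wrist");a=camera("wrist");save("pics/w4.png",a,(200,120,440,300),3);measure(i,a)
E
```

```text
time: 6.97
position: [0.5657, -0.0272, 0.0859]
tool_rot: [0.708, -0.046, -0.704, -0.037]
ft_force: [-3.0, 1.0, 14.2]
grip_width: 0.0154
t 6.97 p [ 0.5657 -0.0272  0.0859] x [ 0.005 -0.013 -1.   ] jaw -1.688 q6 1.46 F [-3.   1.  14.2] M [ 0.44  0.73 -0.38] w 0.0154
shift cm [-0.01  0.04  0.06]
turn -0.058
green [306.8 170.5] 253 [ 0.6078 -0.0287  0.061 ]
```

View pics/w4.png

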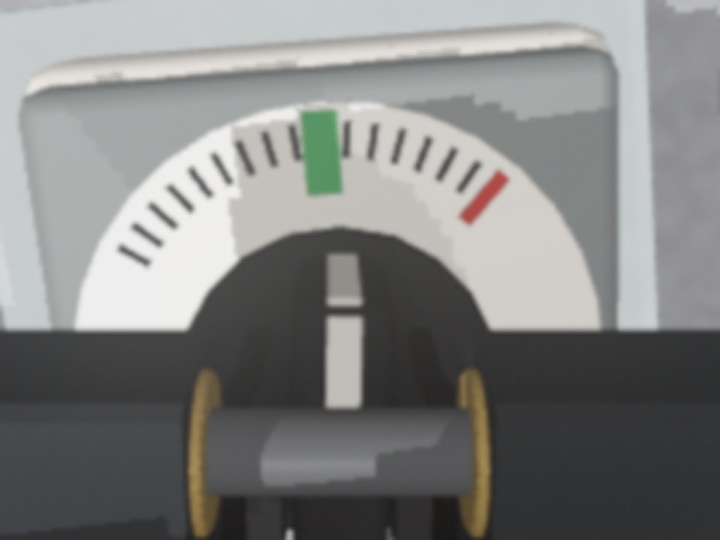

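Pointer is still about 0.06–0.08 rad clockwise of the green mark; a last bit remains.

```bash
python3 -m inch '[[[0.16,0,0,-0.04,0],[0.16,0,0,-0.035,0]]]'
python3 -m inch '[[[0.1,0,0,0,0],[0.05,0,0,0,0],[0,0,0,0,0]]]'
python3 - <<'E'
from h import *
plan([.565,-.0275,.086],-1.62)
i=camera_info("wrist");a=camera("wrist");save("pics/w5.png",a,(200,120,440,300),3);measure(i,a)
E
```

```text
time: 7.18
position: [0.5657, -0.027, 0.0858]
tool_rot: [0.709, -0.018, -0.705, -0.009]
ft_force: [-3.2, 1.3, 14.9]
grip_width: 0.0156
time: 7.43
position: [0.5656, -0.027, 0.0873]
tool_rot: [0.709, -0.018, -0.705, -0.011]
ft_force: [-0.3, 0.3, 1.5]
grip_width: 0.016
t 7.43 p [ 0.5656 -0.027   0.0873] x [ 0.007 -0.011 -1.   ] jaw -1.612 q6 1.38 F [-0.3  0.3  1.5] M [ 0.29  0.23 -0.13] w 0.016
shift cm [0.13 0.05 0.06]
turn 0.008
green [312.5 169.5] 260 [ 0.608  -0.0286  0.061 ]
```

View pics/w5.png

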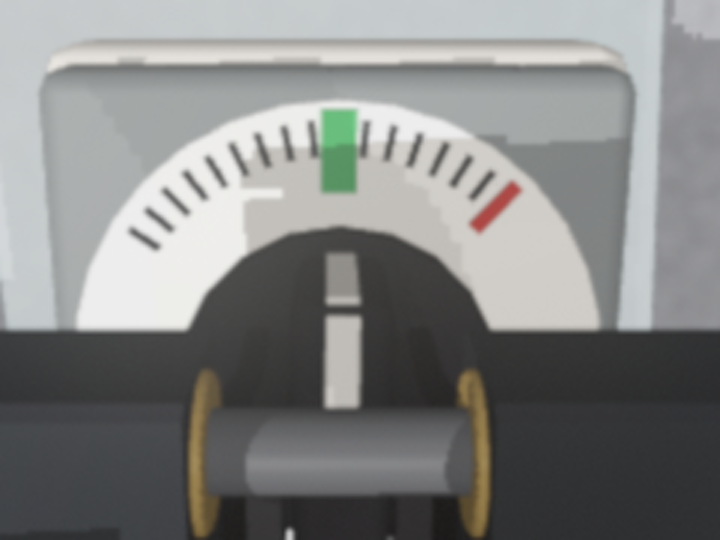

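Pointer (342,300) and green mark (339,150) are aligned. I'll release and rise.

```bash
python3 -m inch '[[[0.02,0,0,0,0.1],[0,0,0,0,0.25],[0,0,0,0,0.4],[0,0,0,0,0.5],[-1,0,0,0,0.5],[-2,0,0,0,0.5],[-2,0,0,0,0.5],[0,0,0,0,0.5]]]' 10
python3 -m inch '[[[-2.5,0,1.5,0,0.2],[-2.5,0,1.5,0,0],[-2.5,0,1.5,0,0],[0,0,1,0,0],[0,0,0,0,0],[0,0,0,0,0]]]'
python3 - <<'E'
from h import *
plan([.509,-.0275,.13],-1.612)
i=camera_info("wrist");a=camera("wrist");save("pics/w6.png",a);measure(i,a)
E
```

```text
time: 8.15
position: [0.565, -0.0271, 0.1368]
tool_rot: [0.708, -0.018, -0.706, -0.01]
ft_force: [0.6, 0.5, 0.1]
grip_width: 0.0429
time: 8.65
position: [0.5073, -0.0221, 0.2113]
tool_rot: [0.707, -0.016, -0.707, -0.011]
ft_force: [0.7, 0.3, 0.3]
grip_width: 0.0116
t 8.65 p [ 0.5073 -0.0221  0.2113] x [-0.    -0.007 -1.   ] jaw -1.61 q6 1.35 F [0.7 0.3 0.3] M [0.03 0.04 0.01] w 0.0116
shift cm [ 8.14  0.47 -0.18]
turn 0.002
key [320. 213.] 1 [ 0.4883 -0.0294  0.07  ]
green [314.5  84.5] 96 [ 0.6082 -0.0286  0.061 ]
yaw 0.0062 knob [ 0.5593 -0.0289] far/near [ 0.6223 -0.0285]
black [324.8 123.6] [324 121   2   7   8] [ 0.5734 -0.0362  0.078 ]
line [323.8 164. ] 378 [ 0.5417 -0.0331  0.108 ] bar -1.351 dial 1.357
```

View pics/w6.png

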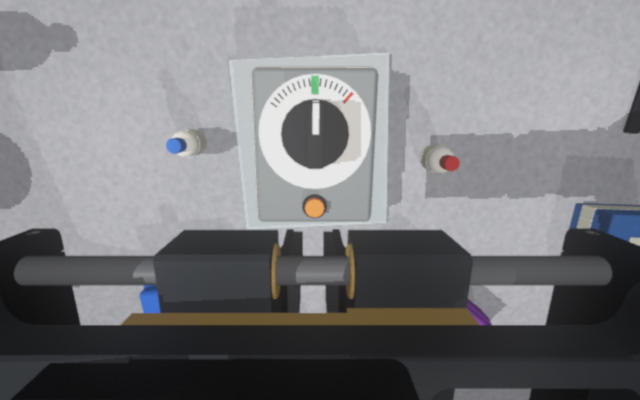

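The view shows the pointer straight up at the green mark (315,84), key at (315,207), and both bottles in place. Computing dial and key from the pixels.

```bash
python3 - <<'E'
from h import *
i=camera_info("wrist");a=cv2.imread("pics/w6.png")[:,:,::-1]
hsv=cv2.cvtColor(a,cv2.COLOR_RGB2HSV);print(hsv[207,315])
def cen(m,x0,y0,x1,y1):
    ys,xs=np.nonzero(m[y0:y1,x0:x1]);return np.array([xs.mean()+x0,ys.mean()+y0]),np.c_[xs+x0,ys+y0].astype(np.float32)
H,S,V=[hsv[...,k].astype(int) for k in range(3)]
k,_=cen((H<22)&(S>120)&(V>120),295,190,335,228);K=ray(i,k,.07)
g,_=cen((H>40)&(H<85)&(S>90),300,70,330,98);G=ray(i,g,.061)
w,pts=cen((V>150)&(S<60),308,104,324,136);l=cv2.fitLine(pts,cv2.DIST_L2,0,.01,.01).ravel()[:2]
if l[1]>0:l=-l
e=ray(i,w+10*l,.108)-ray(i,w,.108);d=G-K
y=np.arctan2(d[1],d[0]);b=np.arctan2(e[1],e[0]);print(k,K,g,G,w,len(pts),"yaw",y,"bar",b,"dial",y-b, "key plan")
plan([K[0],K[1],.1])
E
```

```text
[ 16 148 229]
[314.17218543 207.32450331] [ 0.4938369  -0.02368191  0.07      ] [314.5  84.5] [ 0.60746655 -0.02841003  0.061     ] [315.27272727 118.41558442] 231 yaw -0.04158595554560659 bar -0.060972024306520635 dial 0.019386068760914046 key plan
t 8.7 p [ 0.5069 -0.0219  0.2108] x [-0.002 -0.007 -1.   ] jaw -1.61 q6 1.35 F [ 0.4  0.5 -0.2] M [-0.01 -0.01 -0.02] w 0.0077
shift cm [11.09  0.15  1.28]
```

```bash
python3 -m inch '[[[2.5,0.15,1.3,0,0],[2.5,0,0,0,0],[2.5,0,0,0,0],[2.5,0,0,0,0],[0.8,0,0,0,0],[0,0,0,0,0],[0,0,0,0,0]]]'
python3 -c "
from h import *
plan([.4938,-.0237,.083])"
```

```text
time: 9.28
position: [0.4988, -0.0241, 0.0953]
tool_rot: [0.707, -0.016, -0.707, -0.012]
ft_force: [0.5, -1.3, -0.4]
grip_width: 0.0004
t 9.28 p [ 0.4988 -0.0241  0.0953] x [ 0.    -0.006 -1.   ] jaw -1.61 q6 1.35 F [ 0.5 -1.3 -0.4] M [ 0.07 -0.02 -0.02] w 0.0004
shift cm [ 1.23 -0.03  0.5 ]
```

```bash
python3 -m inch '[[[0.4,0,0.5,0,0],[0.8,0,0,0,0],[0,0,0,0,0]]]'
python3 -m inch '[[[0.25,0,0,0,0],[0.25,0,0,0,0]]]'
python3 -m inch '[[[0.2,0,0,0,0],[0.2,0,0,0,0]]]'
```

```text
time: 9.53
position: [0.4958, -0.0244, 0.0843]
tool_rot: [0.709, -0.016, -0.705, -0.011]
ft_force: [0.3, 0.2, -0.7]
grip_width: 0.0008
time: 9.7
position: [0.4965, -0.0246, 0.0803]
tool_rot: [0.71, -0.016, -0.704, -0.011]
ft_force: [-1.5, -0.3, 1.9]
grip_width: 0.0007
time: 9.87
position: [0.4965, -0.0246, 0.077]
tool_rot: [0.71, -0.017, -0.704, -0.011]
ft_force: [-1.2, -0.0, 4.4]
grip_width: 0.0003
```

```bash
python3 -m inch '[[[0.15,0,0,0,0],[0.12,0,0,0,0]]]'
python3 -m inch '[[[0.1,0,0,0,0],[0.1,0,0,0,0]]]'
```

```text
time: 10.03
position: [0.4965, -0.0246, 0.076]
tool_rot: [0.71, -0.017, -0.704, -0.01]
ft_force: [-2.8, 1.4, 18.7]
grip_width: 0.0004
time: 10.2
position: [0.4964, -0.0246, 0.0763]
tool_rot: [0.71, -0.017, -0.704, -0.01]
ft_force: [-1.7, 0.3, 9.1]
grip_width: 0.0009
```

Force jumped at z=0.076, after 5 mm of travel: the key is at its bottom. I'll lift straight off and look.

```bash
python3 -m inch '[[[-0.5,0,0,0,0],[-1.5,0,0,0,0],[-2.5,0,0,0,0],[-2.5,0,0,0,0],[-3,0,0,0,0],[-2,0,0.8,0,0],[0,0,0,0,0],[0,0,0,0,0]]]'
python3 - <<'E'
from h import *
plan([.4938,-.0237,.083])
i=camera_info("wrist");a=camera("wrist");save("pics/w7.png",a,(200,40,430,240),3)
hsv=cv2.cvtColor(a,cv2.COLOR_RGB2HSV);H,S,V=[hsv[...,k].astype(int) for k in range(3)]
def near(m,P,r):
    u=proj(i,P);k=np.zeros(m.shape,np.uint8);cv2.circle(k,tuple(int(v) for v in u),r,1,-1)
    ys,xs=np.nonzero(m&(k>0));return np.array([xs.mean(),ys.mean()]),np.c_[xs,ys].astype(np.float32)
k,_=near((H<22)&(S>120)&(V>120),[.494,-.024,.07],22);K=ray(i,k,.07)
g,_=near((H>40)&(H<85)&(S>90),[.6075,-.0284,.061],20);G=ray(i,g,.061)
w,p=near((V>150)&(S<60),[.578,-.0285,.108],9);l=cv2.fitLine(p,cv2.DIST_L2,0,.01,.01).ravel()[:2]
l=-l if l[1]>0 else l
e=ray(i,w+10*l,.108)-ray(i,w,.108);d=G-K;y=np.arctan2(d[1],d[0]);b=np.arctan2(e[1],e[0])
print(k,K,G,w,len(p),"yaw",y,"dial",y-b)
t=camera("top");ti=camera_info("top");a0=np.load("top.npy")
save("pics/end_top.png",np.hstack([a0[130:300,60:560][:, :],])) 
save("pics/end_top.png",np.vstack([a0[50:300,60:560],t[50:300,60:560]]))
E
```

```text
time: 10.87
position: [0.489, -0.0237, 0.2019]
tool_rot: [0.712, -0.017, -0.702, -0.01]
ft_force: [-0.1, 0.5, -0.9]
grip_width: 0.0006
t 10.87 p [ 0.489  -0.0237  0.2019] x [ 0.014 -0.01  -1.   ] jaw -1.609 q6 1.34 F [-0.1  0.5 -0.9] M [ 0.06  0.05 -0.  ] w 0.0006
shift cm [11.89 -0.13 -0.3 ]
[311.44680851 193.57142857] [ 0.49410006 -0.02381673  0.07      ] [ 0.60869208 -0.02870794  0.061     ] [312.48175182  94.94160584] 137 yaw -0.04265784438189576 dial 0.0071965917087616
```

View pics/w7.png

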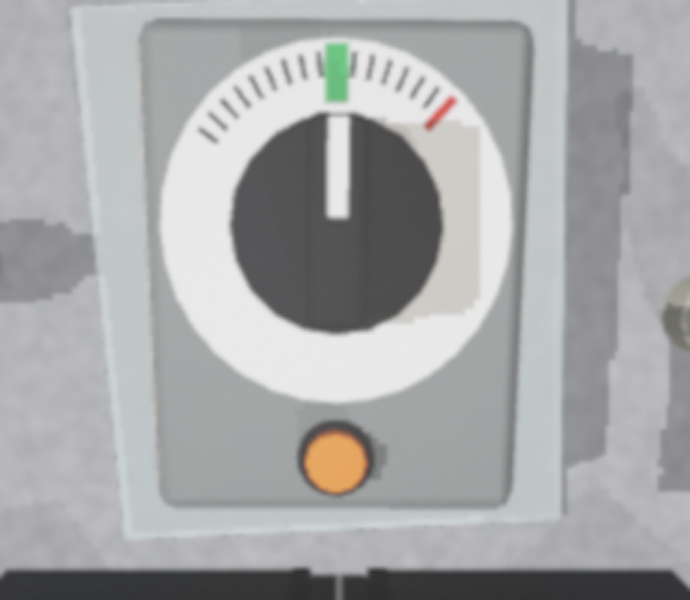

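View pics/end_top.png

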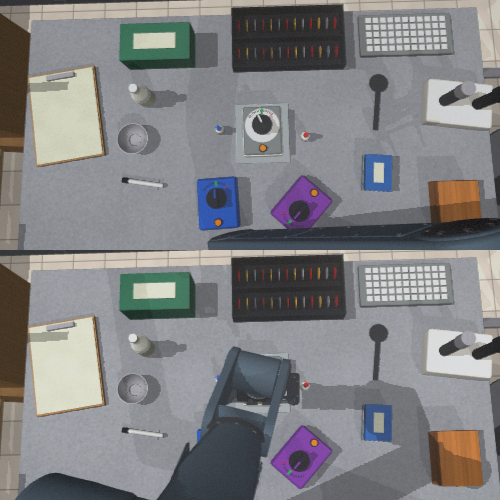

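The pointer is at green (dial about 0.007), the key is out, the case has shifted only about 3–4 mm and bystanders are unchanged. Handing in.

```bash
python3 -c "
from h import *
print(robot.hand_in())"
```

```text
the job is handed in; nothing more can be done
None
```

The job is done and handed in. I wound the knob clockwise to its end stop, turned it back to the green mark, pushed the orange key fully in and let it spring back. I handed in at about 11 s of the 69 s allowed, and no verdict is reported.

- **Winding:** I pressed down with about 13–15 N while turning. At the stop the moment rose from 0.33 to 0.51 N m and the pointer stood at the red tick.
- **Key:** it reached the bottom after 5 mm of travel, with a brief peak of about 19 N. Nineteen newtons plus the timer's weight is below the 32 N limit.
- **Last checks:** the dial reads about 0.01–0.02 rad from the green mark, the key looks out again, and the tool hangs 20 cm up, touching nothing.
- **Case movement:** forcing slightly past the stop turned the case by about 0.05 rad. Its mark and key moved about 3 mm, against the 15 mm limit.
- **Other things on the table:** the bystanders I could see had not moved. The blue-capped bottle was mostly hidden behind the arm in the last top view; it stood in place in the wrist view just before the key press.
- **Failed check:** my automatic search for the key failed once because of shading, so I re-measured it with a looser colour mask.

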